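# Free a jammed pedal bin and try its lid

### The job

The horseshoe magnet has been left half under the pedal of the little bench-top bin, so the pedal is jammed: with the fingertips, slide the magnet along the bench, never lifting it, until no part of it is under the pedal. Then try the bin: press the pedal right down so that the lid stands fully open, hold it open for two seconds, and let the pedal up slowly so that the lid comes down shut without slamming. Do not touch the lid itself, and leave the other things on the bench and in the kit tray where they are.

Things in the scene. Friction and masses are not known exactly. Their poses are not given: they have to be found in the camera images.
- bin: Round bench-top pedal bin, fixed: steel shell (66 mm radius) on a black foot (69 mm radius), domed lid, 208 mm tall shut. Origin on the bench under its centre; z up; -x is the front, where the pedal sticks out; the lid hinge is at the back (+x). In this frame the black pedal plate spans x -98 to -132 mm and y -32 to 32 mm; a narrow steel arm joins it to the foot.
- pedal_top (a point): Point on top of the pedal plate (34 mm long, 64 wide, 8 thick), on its midline 12 mm in from its free front edge, 54 mm out from the shell. 34 mm above the bench with the pedal up, about 14 mm fully down. Turns with the pedal.
- bin_pedal (a joint): Pedal angle, rad: 0 up (rest), 0.185 fully down at its stop. Turns about a level axis in the foot, at x -12 mm of the bin's frame, 30 mm up, 108 mm behind pedal_top. Pressing at pedal_top takes some 4 to 9 N at first, less as the lid rises; let go, the lid's weight sends it up at once.
- bin_lid (a joint): Lid angle, rad: 0 shut, 1.15 fully open. The domed lid (138 mm across, 22 deep; hinge axis 76 mm behind the bin's centre, 188 mm up) is linked to the pedal by a push rod: lid angle = 6.2 x pedal angle, so 1 mm at pedal_top is about 0.057 rad of lid. No damper: the lid slams if the pedal is let go or rises fast; 10 to 20 mm/s at the pedal is gentle.
- magnet: Horseshoe magnet lying flat, 95 x 68 x 18 mm, 0.4 kg. Origin: centre of its outline, on the bench; z up; +x along the legs to the poles, -x to the bend. Legs 14 mm wide, 40 mm clear gap; bend: half ring, radii 34 and 20 mm about x -13.5 mm, so the space inside runs from x -33.5 to 47.5 mm. At the start the poles reach some 5 to 30 mm under the pedal plate; the bend sticks out in front.
- magnet_pole_a (a point): End of one leg of the magnet (magnet frame x 47.5, y 27, z 9 mm).
- magnet_pole_b (a point): End of the other leg of the magnet (x 47.5, y -27, z 9 mm).
- magnet_bend (a point): Outermost point of the magnet's bend (x -47.5, y 0, z 9 mm).
- tray: Bystander: beige plastic kit tray 240 x 150 x 36 mm with its slide cover half open, fixed; origin under its centre.
- nut_a: Bystander: iron hex nut, 24 mm across flats, 13 mm thick, on the bench beside the pedal; origin under its centre.
- nut_b: Bystander: the same hex nut, on the bench beside the magnet; origin under its centre.
- nut_c: Bystander: the same hex nut, in the tray.
- nut_d: Bystander: the same hex nut, in the tray.
- marble_center (a point): Bystander: centre of a glass marble, 25 mm across, in the tray.
- pointer: Bystander: wooden dowel pointer with an aluminium cap, 260 mm long, 12 mm thick, lying on the bench some 150 mm beyond the magnet's bend; origin under its middle, along its x.
- lens: Bystander: hand lens lying on the bench, 77 mm across, 8 mm thick, handle 85 mm towards its -x; origin under the centre of the glass.
Things that resemble listed ones, but are neither listed nor needed, are in the scene too. What is shaped like the bin but blue or purple is not meant.

How it is judged:
By the outcome, as a careful person would: the job done as asked, in the order asked, and still so for the second after the job is handed in, with the robot touching nothing.
It also fails if it takes over 64 s, if anything falls off the work surface, if the arm or the gripper's body presses on something with over 40 N, if the wrist force passes 120 N, or if a joint passes its speed limit or range.

### The arm

A 6-joint arm with a two-finger parallel gripper is mounted at the origin on the work surface. World frame = base frame: x ahead of the robot, y to its left, z up, the work surface at z = 0. Lengths are in mm, angles in rad, forces in N, time in s.
With the tool pointing down it reaches from about 350 to 950 mm from the base axis. Payload 17.4 kg.
Tool frame: the origin (TCP) lies at the very end of the fingers, on their centre line; the grasp point (between the pads) lies 19 mm behind it; z points along the fingers, y is the line along which they close (so a half turn about z gives the same grasp; the last joint's range is limited). The gripper opens to 93 mm and grips with 3 to 60 N. Pads are 15 mm wide; open, the fingers measure 128 mm over their backs; the gripper's body (75 mm by 188 mm) begins 65 mm behind the grasp point.
Start: joints at [1.088, 0.116, 1.442, -0, 1.584, -0.038], TCP at [290.446, 609.322, 218.646] pointing down, gripper open.
Joint ranges: [-2.83, 2.83], [-0.83, 2.19], [0.07, 2.5], [-1.14, 4.28], [0.01, 3], [-2.97, 2.97]. Speed limits (rad/s): [1.89, 1.89, 2.22, 3.14, 3.14, 3.14].

### API

Orientations are given as a 3x3 rotation matrix whose columns are the frame's x, y, z axes.
In Python, from rig import * gives the robot as it stands. The module is installed in compiled form; this text tells all that it offers.
- The arm moves only by the tool play_rows, never from a script. Its argument "targets" is a list of rows, each an object of numbers: "x", "y", "z": the shift along the tool's x, y, z normalised to -1 to 1, where 1 is 200 mm; "wx", "wy", "wz": the turn, a rotation vector about the tool's x, y, z normalised to -1 to 1, where 1 is 90 degrees; "fingers": the gripper's target within -1 to 1 (shut at 1, half-way at 0, fully open at -1). In form: [{"x": .., "y": .., "z": .., "wx": .., "wy": .., "wz": .., "fingers": ..}, ...]. A call has 1 to 20 rows; each row is the pose to reach, as a shift and turn from the pose commanded when the call began, along the tool's axes at that moment; what a row does not reach only later rows make up. A row lasts 1/12 s, in which the tool goes at most 41.7 mm and 7.16 degrees, less where a joint would pass 70% of its speed; a pose out of reach is approached as far as the arm can. A call with a number of a shift or a turn outside -1 to 1 is refused whole. A call with a gripper value outside its range is refused whole. The fingers move at their own pace and stop on an object; the grip force is fixed at half the most. Time passes only in rows, so rows that repeat a pose let the fingers close. It gives the time, the measured TCP pose, the force, the opening and the grip force at its end, in the units of the state.
- sense(): the state, without advancing time (a new reading comes with each control period).
- read_camera(name): name is "scene" or "top" or "wrist"; returns the picture (384x512x3 uint8, red, green, blue); there is no depth.
- get_calibration(name): a dict with "fx", "fy", "cx", "cy" (pixels), "rvec" (rotation vector, rad) and "tvec" (3), from world to camera coordinates, as OpenCV has them. Camera axes: x right, y down, z forward; pixel columns grow to the right and rows downward; lengths in mm; the calibration is good to about 2 mm. A picture is of the moment at which its call begins: read the wrist's pose just before it. get_calibration takes no time and is no camera call; for the wrist camera it gives the pose at the moment of the call.
- finish_job(): hands the job in; it is judged then, once.
The state is a dict: "clock": time; "qpos": joint angles; "dq": joint speeds; "joint_efforts": joint torques, N m; "position": TCP position; "eef_rot": TCP orientation; "force": force on the tool from outside, world axes, zero at the start; "moment": the same for the moment, N m; "finger_gap": finger opening in mm; "grip_force": force on a finger pad.
Only numpy, scipy, OpenCV 4.12 (cv2) and the standard library are available. Lean on these libraries where they do the work, as an engineer would, in place of code of your own. Each camera call takes 0.05 s, during which the arm holds its last target. There are 200 camera calls.

## Working session

There is one attempt and no reset: what is moved stays moved. The work goes in short steps, Python scripts to look and compute and a tool call to move; the robot and the scene stay as the last step left them, time stands still between calls to the robot, and variables do not carry over. Pictures are saved under pics/ and viewed, at most 10 in all, crops included, and the job is handed in when it is done.

Besides the shell and the picture viewer there is one more tool, called after "Request:" as name(argument=value, ...), one argument or row to a line, values as JSON. play_rows: Moves the arm, as the interface text tells. Scaled input: -1 to 1 covers 200 mm each way for a shift and 90 degrees each way for a turn. Its arguments: {"type":"object","properties":{"targets":{"type":"array"}},"required":["targets"]}

```bash
mkdir -p pics; cat > h.py <<'E'
import numpy as np, cv2
from rig import *
def ray(n,u,v,z,c=None):
    c=c or get_calibration(n)
    R=cv2.Rodrigues(np.array(c['rvec'],float))[0];t=np.array(c['tvec'],float).ravel()
    d=R.T@np.array([(u-c['cx'])/c['fx'],(v-c['cy'])/c['fy'],1]);o=-R.T@t
    return o+d*(z-o[2])/d[2]
def proj(n,P,c=None):
    c=c or get_calibration(n)
    return cv2.projectPoints(np.array(P,float).reshape(-1,1,3),np.array(c['rvec'],float),np.array(c['tvec'],float),np.array([[c['fx'],0,c['cx']],[0,c['fy'],c['cy']],[0,0,1]],float),None)[0][:,0]
def snap(n,f=None):
    im=read_camera(n)[:,:,::-1].copy()
    cv2.imwrite(f'pics/{f or n}.png',im); return im
E
python3 - <<'E'
from h import *
a=snap('scene');b=snap('top')
cv2.imwrite('pics/scene2.png',cv2.resize(a,(800,600),interpolation=cv2.INTER_CUBIC))
cv2.imwrite('pics/top2.png',cv2.resize(b,(800,600),interpolation=cv2.INTER_CUBIC))
s=sense();print(s['clock'],s['position'],s['eef_rot'],s['force'])
E
```

```text
0.1 [290.35603924 609.16052947 217.97359533] [[-9.02696270e-01  4.30278032e-01 -5.09073591e-04]
 [ 4.30278329e-01  9.02695780e-01 -9.42555744e-04]
 [ 5.39775518e-05 -1.06988489e-03 -9.99999426e-01]] [ 0.12348576  0.35768315 -0.98524341]
```

View pics/scene2.png

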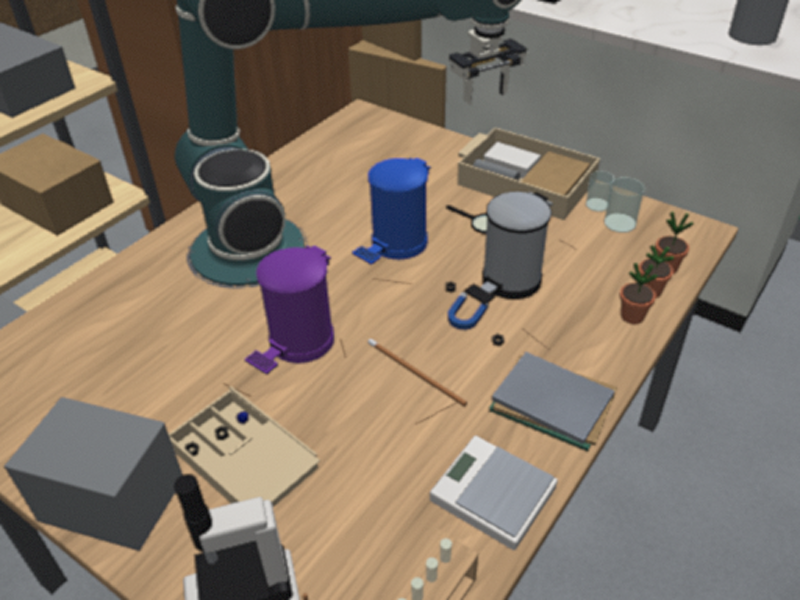

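View pics/top2.png

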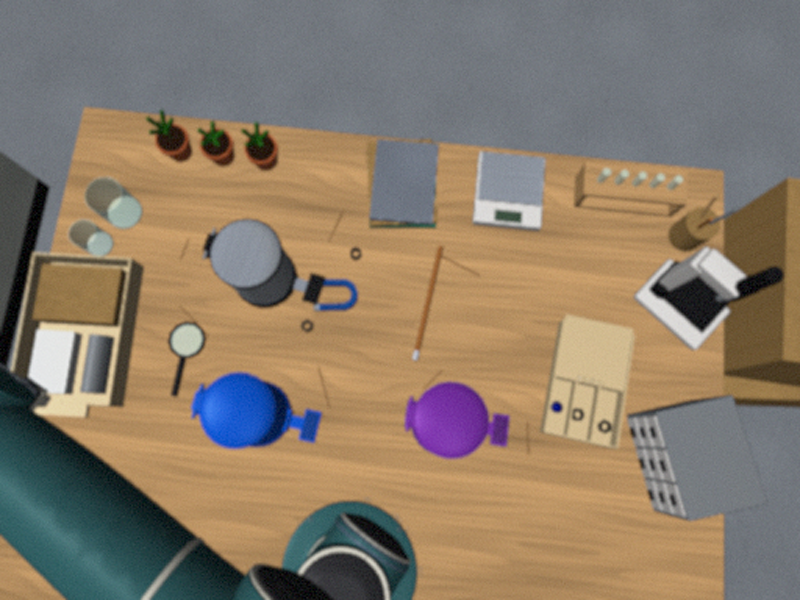

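The bin candidates in the top view (800-wide) are blue (245,410), purple (455,420) and steel grey with a black foot (255,265). The grey one fits the description. The blue horseshoe is at (338,294), with its poles under the black pedal at (314,290). Nuts are at (355,254) and (307,326), and the pointer runs from (440,250) to (416,355). I'll confirm with a crop and measure.

```bash
python3 - <<'E'
from h import *
a=cv2.imread('pics/scene.png');b=cv2.imread('pics/top.png')
c1=cv2.resize(b[135:225,125:290],None,fx=4.8,fy=4.8,interpolation=cv2.INTER_CUBIC)[:300,:780]
c2=cv2.resize(a[115:235,270:350],None,fx=4,fy=4,interpolation=cv2.INTER_CUBIC)
out=np.zeros((600,792,3),np.uint8)
cv2.imwrite('pics/crop.png',np.hstack([cv2.resize(b[135:225,125:245],(480,360),interpolation=cv2.INTER_CUBIC),cv2.resize(a[160:235,270:337],(320,360),interpolation=cv2.INTER_CUBIC)]))
for n,im,roi in(('top',b,(slice(170,210),slice(185,245))),('scene',a,(slice(175,220),slice(280,325)))):
    m=np.zeros(im.shape[:2],np.uint8);h=cv2.cvtColor(im,cv2.COLOR_BGR2HSV)
    m[roi]=(cv2.inRange(h,(100,110,50),(125,255,255))[roi])
    k=np.zeros_like(m);k[roi]=cv2.inRange(h,(0,0,0),(180,255,62))[roi]
    for nm,q,z in(('mag',m,18),('blk',k,34)):
        cs=[c for c in cv2.findContours(q,0,1)[0] if cv2.contourArea(c)>10]
        for c in cs:
            r=cv2.minAreaRect(c);print(n,nm,cv2.contourArea(c),[np.round(ray(n,*p,z)[:2]).tolist() for p in cv2.boxPoints(r)],np.round(ray(n,*r[0],z)[:2]), np.round(r[0],1))
for nm,u,v,z in(('nutA',307,326,13),('nutB',355,254,13),('ptr1',440,250,12),('ptr2',416,355,12),('foot?',0,0,0)):
    print(nm,np.round(ray('top',u*.64,v*.64,z)))
for nm,u,v in(('nutA',450,287),('nutB',498,340)): print(nm,np.round(ray('scene',u*.64,v*.64,13)))
# lid: outline circle from grey top at z~188
for u,v in((211,255),(282,247),(246,221),(250,286)): print('lid',np.round(ray('top',u*.64,v*.64,188)))
E
```

```text
top mag 92.5 [[524.0, 125.0], [587.0, 129.0], [590.0, 55.0], [527.0, 51.0]] [557.  90.] [216.3 188.7]
top blk 112.0 [[539.0, 163.0], [593.0, 150.0], [585.0, 122.0], [531.0, 136.0]] [562. 143.] [200.5 184.4]
top blk 36.0 [[606.0, 202.0], [608.0, 188.0], [549.0, 180.0], [548.0, 193.0]] [578. 191.] [187.  178.5]
scene mag 128.0 [[538.0, 51.0], [523.0, 152.0], [593.0, 137.0], [605.0, 39.0]] [565.  94.] [297.7 199.7]
scene blk 17.5 [[661.0, 50.0], [674.0, 59.0], [683.0, 44.0], [670.0, 35.0]] [672.  47.] [318.5 217. ]
scene blk 16.0 [[490.0, 136.0], [501.0, 144.0], [516.0, 122.0], [504.0, 114.0]] [503. 129.] [288.  183.5]
scene blk 147.0 [[539.0, 136.0], [526.0, 217.0], [619.0, 195.0], [628.0, 117.0]] [579. 166.] [312.4 185.9]
nutA [482. 148.  13.]
nutB [653.  65.  13.]
ptr1 [ 683. -121.   12.]
ptr2 [445. -92.  12.]
foot? [1206. 1008.    0.]
nutA [491. 149.  13.]
nutB [664.  64.  13.]
lid [573. 323. 188.]
lid [603. 190. 188.]
lid [648. 267. 188.]
lid [520. 239. 188.]
```

View pics/crop.png

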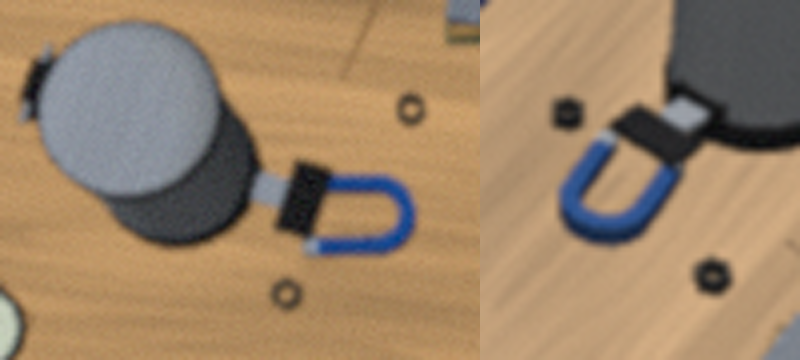

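```bash
cat >> h.py <<'E'
def plan(P,yaw_y=None):
    """shift in tool axes (units of 200mm) to world P; wz turn to bring tool y along dir yaw_y"""
    s=sense();R=np.array(s['eef_rot']);d=R.T@(np.array(P)-s['position'])/200
    w=0
    if yaw_y is not None:
        y=R.T@np.array([*yaw_y,0]); w=np.degrees(np.arctan2(-y[0],y[1])); w=(w+90)%180-90
    return np.round(d,4),round(w/90,4)
E
python3 - <<'E'
from h import *
f=lambda u,v,z:ray('top',u/4+125,v/4+135,z)
P=np.array([f(*p,34) for p in((297,162),(330,170),(310,235),(277,227))])
print('pedal',np.round(P),[round(np.linalg.norm(P[i]-P[i-1])) for i in range(4)],P.mean(0))
print('bend',f(415,215,18),'pole',f(308,247,18), 'leg far edge',f(360,176,18),'near',f(360,254,18))
print('foot',f(183,245,0),f(258,170,0))
print(plan([556,85,180],(0.05,1)))
E
```

```text
pedal [[592. 151.  34.]
 [588. 123.  34.]
 [531. 132.  34.]
 [535. 160.  34.]] [58, 29, 58, 29] [561.73969732 141.52854745  34.        ]
bend [560.94610811  48.03314454  18.        ] pole [523.7883807 134.6198098  18.       ] leg far edge [589.74621861  98.7333541   18.        ] near [522.51247164  90.17224321  18.        ]
foot [517.39564666 243.99160187   0.        ] [589.83140648 189.33317158   0.        ]
(array([-2.3267, -1.7941,  0.1917]), np.float64(-0.2514))
```

The magnet's bend is at about (561,48) and its axis runs about +y. The pedal centre is about (562,141), facing (-0.14,-0.99). I'll raise the arm and travel there.

Request:
play_rows(
  targets=[
    {"x": 0, "y": 0, "z": -0.2, "wx": 0, "wy": 0, "wz": 0, "fingers": 1},
    {"x": 0, "y": 0, "z": -0.4, "wx": 0, "wy": 0, "wz": 0, "fingers": 1},
    {"x": -0.1, "y": 0, "z": -0.55, "wx": 0, "wy": 0, "wz": 0, "fingers": 1},
    {"x": -0.25, "y": -0.15, "z": -0.55, "wx": 0, "wy": 0, "wz": -0.05, "fingers": 1},
    {"x": -0.4, "y": -0.25, "z": -0.55, "wx": 0, "wy": 0, "wz": -0.1, "fingers": 1},
    {"x": -0.5, "y": -0.35, "z": -0.55, "wx": 0, "wy": 0, "wz": -0.15, "fingers": 1},
    {"x": -0.65, "y": -0.45, "z": -0.55, "wx": 0, "wy": 0, "wz": -0.2, "fingers": 1},
    {"x": -0.8, "y": -0.6, "z": -0.55, "wx": 0, "wy": 0, "wz": -0.25, "fingers": 1},
    {"x": -0.9, "y": -0.7, "z": -0.55, "wx": 0, "wy": 0, "wz": -0.25, "fingers": 1},
    {"x": -1, "y": -0.8, "z": -0.55, "wx": 0, "wy": 0, "wz": -0.25, "fingers": 1},
    {"x": -1, "y": -0.8, "z": -0.55, "wx": 0, "wy": 0, "wz": -0.25, "fingers": 1},
    {"x": -1, "y": -0.8, "z": -0.55, "wx": 0, "wy": 0, "wz": -0.25, "fingers": 1},
  ],
)

```text
clock: 1.1
position: [402.6, 377.8, 328.8]
eef_rot: [[-0.999, 0.054, 0.0], [0.054, 0.999, 0.0], [-0.0, 0.0, -1.0]]
force: [-0.2, 0.4, 0.3]
finger_gap: 17.5
grip_force: 0.0
```

```bash
python3 -c "
from h import *
print(sense()['clock'],sense()['position'],plan([556,75,300],(0.02,1)))"
```

```text
1.1 [402.56144933 377.83180308 328.79626835] (array([-0.8481, -1.4704,  0.1438]), np.float64(-0.0218))
```

Request:
play_rows(
  targets=[
    {"x": -0.1, "y": -0.2, "z": 0, "wx": 0, "wy": 0, "wz": -0.02, "fingers": 1},
    {"x": -0.2, "y": -0.35, "z": 0, "wx": 0, "wy": 0, "wz": -0.02, "fingers": 1},
    {"x": -0.3, "y": -0.5, "z": 0, "wx": 0, "wy": 0, "wz": -0.02, "fingers": 1},
    {"x": -0.4, "y": -0.65, "z": 0, "wx": 0, "wy": 0, "wz": -0.02, "fingers": 1},
    {"x": -0.5, "y": -0.8, "z": 0, "wx": 0, "wy": 0, "wz": -0.02, "fingers": 1},
    {"x": -0.65, "y": -0.9, "z": 0, "wx": 0, "wy": 0, "wz": -0.02, "fingers": 1},
    {"x": -0.75, "y": -1, "z": 0, "wx": 0, "wy": 0, "wz": -0.02, "fingers": 1},
    {"x": -0.85, "y": -1, "z": 0, "wx": 0, "wy": 0, "wz": -0.02, "fingers": 1},
    {"x": -0.85, "y": -1, "z": 0, "wx": 0, "wy": 0, "wz": -0.02, "fingers": 1},
  ],
)

```text
clock: 1.85
position: [563.9, 169.8, 327.1]
eef_rot: [[-1.0, 0.022, -0.002], [0.022, 1.0, -0.001], [0.002, -0.001, -1.0]]
force: [1.2, 0.3, -0.7]
finger_gap: 0.4
grip_force: 0.0
```

Request:
play_rows(
  targets=[
    {"x": 0, "y": -0.15, "z": 0.1, "wx": 0, "wy": 0, "wz": 0, "fingers": 1},
    {"x": 0, "y": -0.3, "z": 0.2, "wx": 0, "wy": 0, "wz": 0, "fingers": 1},
    {"x": 0, "y": -0.45, "z": 0.3, "wx": 0, "wy": 0, "wz": 0, "fingers": 1},
    {"x": 0, "y": -0.5, "z": 0.4, "wx": 0, "wy": 0, "wz": 0, "fingers": 1},
    {"x": 0, "y": -0.5, "z": 0.5, "wx": 0, "wy": 0, "wz": 0, "fingers": 1},
    {"x": 0, "y": -0.5, "z": 0.5, "wx": 0, "wy": 0, "wz": 0, "fingers": 1},
    {"x": 0, "y": -0.5, "z": 0.5, "wx": 0, "wy": 0, "wz": 0, "fingers": 1},
    {"x": 0, "y": -0.5, "z": 0.5, "wx": 0, "wy": 0, "wz": 0, "fingers": 1},
  ],
)

```text
clock: 2.52
position: [559.7, 71.3, 229.9]
eef_rot: [[-1.0, 0.019, 0.001], [0.019, 1.0, 0.0], [-0.001, 0.0, -1.0]]
force: [0.3, 0.2, 0.4]
finger_gap: 0.5
grip_force: 0.0
```

```bash
python3 - <<'E'
from h import *
import pickle
s=sense();c=get_calibration('wrist')
im=snap('wrist','w1');pickle.dump(c,open('w1.pkl','wb'))
print(s['clock'],s['position'],c['fx'],proj('wrist',[[561,48,18],[562,141,34],s['position']],c))
R=cv2.Rodrigues(np.array(c['rvec']))[0];print('cam',-R.T@np.array(c['tvec']).ravel(),R[2])
E
```

```text
2.5167 [559.65508653  71.31608516 229.90681373] 322.55089088099635 [[240.9155831  159.80792679]
 [321.35934522 162.10100213]
 [260.33281966 234.86706992]]
cam [481.89531305  72.8430564  395.55813229] [ 0.28058764 -0.0059802  -0.95980978]
```

View pics/w1.png

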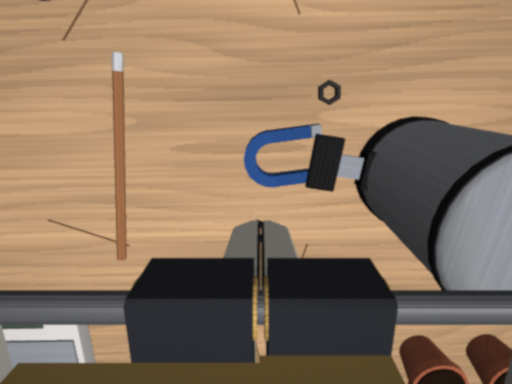

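The wrist view shows the magnet's bend at (246,160), the free leg's silver pole at (318,130), the pedal quad (305–345,133–191) and nut_a at (329,92). Next I'll measure them accurately.

```bash
python3 - <<'E'
from h import *
import pickle
c=pickle.load(open('w1.pkl','rb'));im=cv2.imread('pics/w1.png');h=cv2.cvtColor(im,cv2.COLOR_BGR2HSV)
m=cv2.inRange(h,(100,110,40),(125,255,255));m[:,:230]=0;m[210:]=0;m[:,330:]=0
ys,xs=np.nonzero(m);W=np.array([ray('wrist',u,v,18,c)[:2] for u,v in zip(xs,ys)])
print('mag x',W[:,0].min(),W[:,0].max(),'y',W[:,1].min(),W[:,1].max())
# row-wise leg mid line: per y bin inner/outer edges
for y in range(50,126,10):
    s=W[abs(W[:,1]-y)<2,0];s.sort();g=np.argmax(np.diff(s));print(y,np.round([s[0],s[g],s[g+1],s[-1]],1))
k=cv2.inRange(h,(0,0,0),(180,255,70));k[:,:303]=0;k[:,352:]=0;k[:125]=0;k[200:]=0
cn=max(cv2.findContours(k,0,1)[0],key=cv2.contourArea);r=cv2.minAreaRect(cn)
B=np.array([ray('wrist',*p,34,c)[:2] for p in cv2.boxPoints(r)]);print('pedal',np.round(B,1),B.mean(0),r)
print('pole',ray('wrist',319,127,18,c))
E
```

```text
mag x 522.4868226992569 593.1465012777784 y 52.70907145302592 129.67309751589002Traceback (most recent call last):
  File "<stdin>", line 9, in <module>
    return _wrapfunc(a, 'argmax', axis=axis, out=out, **kwds)
    return bound(*args, **kwds)
ValueError: attempt to get argmax of an empty sequence
```

```bash
python3 - <<'E'
from h import *
import pickle
c=pickle.load(open('w1.pkl','rb'));im=cv2.imread('pics/w1.png');h=cv2.cvtColor(im,cv2.COLOR_BGR2HSV)
m=cv2.inRange(h,(100,110,40),(125,255,255));m[:,:230]=0;m[210:]=0;m[:,330:]=0
ys,xs=np.nonzero(m);W=np.array([ray('wrist',u,v,18,c)[:2] for u,v in zip(xs,ys)])
for y in range(55,126,10):
    s=W[abs(W[:,1]-y)<2,0]
    if len(s)<2: continue
    s.sort();g=np.argmax(np.diff(s));print(y,np.round([s[0],s[g],s[g+1],s[-1]],1))
k=cv2.inRange(h,(0,0,0),(180,255,70));k[:,:303]=0;k[:,352:]=0;k[:125]=0;k[200:]=0
cn=max(cv2.findContours(k,0,1)[0],key=cv2.contourArea);r=cv2.minAreaRect(cn)
B=np.array([ray('wrist',*p,34,c)[:2] for p in cv2.boxPoints(r)]);print('pedal',np.round(B,1),B.mean(0),r)
# hand-read corners
H=np.array([ray('wrist',*p,34,c)[:2] for p in((315,134),(345,138),(335,191),(305,186))]);print(np.round(H,1),H.mean(0))
print('pole',ray('wrist',319,127,18,c))
I=np.array([555,77,10]);print(plan([557,79,30],(0.02,1)))
E
```

```text
55 [543.4 574.9 576.1 576.1]
65 [533.  587.6 588.9 588.9]
75 [528.5 543.7 576.5 592.8]
85 [527.5 539.2 579.1 593. ]
95 [526.5 538.2 578.1 593.1]
105 [524.5 537.2 577.  590.9]
115 [523.5 536.3 575.9 589.8]
125 [522.5 535.3 574.9 588.7]
pedal [[588.3 116.5]
 [526.6 129.6]
 [535.8 166. ]
 [598.4 154.5]] [562.26035121 141.64001645] ((322.00750732421875, 161.66845703125), (33.121734619140625, 54.847740173339844), 13.392496109008789)
[[529.8 132.8]
 [534.9 166.5]
 [597.  158.2]
 [590.2 122.9]] [562.970505   145.09883518]
pole [523.93131025 139.84077789  18.        ]
(array([0.0164, 0.0383, 1.0011]), np.float64(0.0003))
```

```bash
cat >> h.py <<'E'
from scipy.spatial.transform import Rotation as Ro
def full(P,ydir,tilt=0):
    """pose: tool y along ydir (horizontal), approach leaning tilt deg towards +ydir"""
    s=sense();R=np.array(s['eef_rot']);y=np.array([*ydir,0.]);y/=np.linalg.norm(y);z=np.array([0,0,-1.])
    T=np.column_stack([np.cross(y,z),y,z])@Ro.from_euler('x',-tilt,degrees=True).as_matrix()
    return np.round(R.T@(np.array(P)-s['position'])/200,3),np.round(np.degrees(Ro.from_matrix(R.T@T).as_rotvec())/90,3)
E
python3 - <<'E'
from h import *
for P in ([557.8,91,60],[557.8,91,9],[563.8,31,9]): print(full(P,(-.1,.995),12))
E
```

```text
(array([0.013, 0.098, 0.851]), array([-0.133,  0.009, -0.076]))
(array([0.014, 0.098, 1.106]), array([-0.133,  0.009, -0.076]))
(array([-0.022, -0.201,  1.106]), array([-0.133,  0.009, -0.076]))
```

Request:
play_rows(
  targets=[
    {"x": 0.013, "y": 0.05, "z": 0.1, "wx": -0.07, "wy": 0.005, "wz": -0.04, "fingers": 1},
    {"x": 0.013, "y": 0.098, "z": 0.2, "wx": -0.133, "wy": 0.009, "wz": -0.076, "fingers": 1},
    {"x": 0.013, "y": 0.098, "z": 0.35, "wx": -0.133, "wy": 0.009, "wz": -0.076, "fingers": 1},
    {"x": 0.013, "y": 0.098, "z": 0.5, "wx": -0.133, "wy": 0.009, "wz": -0.076, "fingers": 1},
    {"x": 0.013, "y": 0.098, "z": 0.65, "wx": -0.133, "wy": 0.009, "wz": -0.076, "fingers": 1},
    {"x": 0.013, "y": 0.098, "z": 0.78, "wx": -0.133, "wy": 0.009, "wz": -0.076, "fingers": 1},
    {"x": 0.013, "y": 0.098, "z": 0.85, "wx": -0.133, "wy": 0.009, "wz": -0.076, "fingers": 1},
    {"x": 0.013, "y": 0.098, "z": 0.85, "wx": -0.133, "wy": 0.009, "wz": -0.076, "fingers": 1},
    {"x": 0.013, "y": 0.098, "z": 0.85, "wx": -0.133, "wy": 0.009, "wz": -0.076, "fingers": 1},
  ],
)

```text
clock: 3.32
position: [557.7, 90.3, 59.8]
eef_rot: [[-0.995, -0.097, -0.022], [-0.1, 0.973, 0.207], [0.001, 0.208, -0.978]]
force: [0.5, -0.1, 0.1]
finger_gap: 0.5
grip_force: 0.0
```

```bash
python3 - <<'E'
from h import *
s=sense();print(s['clock'],s['position'])
snap('wrist','w2')
for P in ([557.8,91,30],[557.8,91,9],[563.8,31,9]): print(full(P,(-.1,.995),12))
E
```

```text
3.3167 [557.74012905  90.29361809  59.78902947]
(array([ 0.002, -0.028,  0.151]), array([-0.,  0., -0.]))
(array([ 0.002, -0.05 ,  0.253]), array([-0.,  0., -0.]))
(array([ 0.002, -0.345,  0.191]), array([-0.,  0., -0.]))
```

View pics/w2.png

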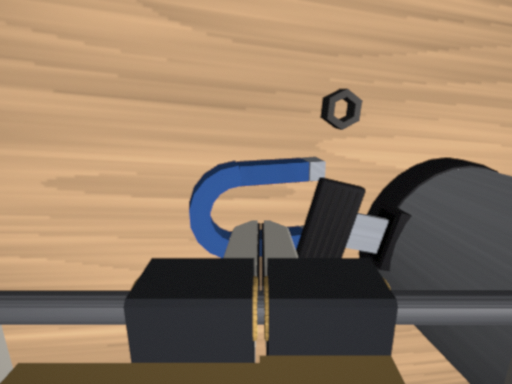

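The fingertips at (262,225) are over the gap, between the bend at (192,210) and the pedal edge at (310,220). I'll descend straight down.

Request:
play_rows(
  targets=[
    {"x": 0.001, "y": -0.015, "z": 0.07, "wx": 0, "wy": 0, "wz": 0, "fingers": 1},
    {"x": 0.001, "y": -0.028, "z": 0.15, "wx": 0, "wy": 0, "wz": 0, "fingers": 1},
    {"x": 0.002, "y": -0.036, "z": 0.19, "wx": 0, "wy": 0, "wz": 0, "fingers": 1},
    {"x": 0.002, "y": -0.044, "z": 0.225, "wx": 0, "wy": 0, "wz": 0, "fingers": 1},
    {"x": 0.002, "y": -0.05, "z": 0.253, "wx": 0, "wy": 0, "wz": 0, "fingers": 1},
    {"x": 0.002, "y": -0.05, "z": 0.253, "wx": 0, "wy": 0, "wz": 0, "fingers": 1},
    {"x": 0.002, "y": -0.05, "z": 0.253, "wx": 0, "wy": 0, "wz": 0, "fingers": 1},
  ],
)

```text
clock: 3.95
position: [556.8, 90.6, 7.3]
eef_rot: [[-0.995, -0.097, -0.022], [-0.099, 0.973, 0.207], [0.002, 0.208, -0.978]]
force: [-0.0, 0.1, 0.3]
finger_gap: 0.6
grip_force: 0.0
```

```bash
python3 - <<'E'
from h import *
s=sense();print(s['clock'],s['position'],s['force'])
for P in ([558.8,81,9],[563.8,31,9]): print(full(P,(-.1,.995),12))
E
```

```text
3.95 [556.81836543  90.59569795   7.30604616] [-0.02433759  0.07437845  0.25350424]
(array([-0.005, -0.046, -0.018]), array([-0.   , -0.001, -0.001]))
(array([-0.005, -0.292, -0.071]), array([-0.   , -0.001, -0.001]))
```

No contact on the way down. Next, the slow pull of 60 mm.

Request:
play_rows(
  targets=[
    {"x": -0.005, "y": -0.012, "z": -0.01, "wx": 0, "wy": 0, "wz": 0, "fingers": 1},
    {"x": -0.005, "y": -0.024, "z": -0.013, "wx": 0, "wy": 0, "wz": 0, "fingers": 1},
    {"x": -0.005, "y": -0.036, "z": -0.016, "wx": 0, "wy": 0, "wz": 0, "fingers": 1},
    {"x": -0.005, "y": -0.05, "z": -0.019, "wx": 0, "wy": 0, "wz": 0, "fingers": 1},
    {"x": -0.005, "y": -0.065, "z": -0.022, "wx": 0, "wy": 0, "wz": 0, "fingers": 1},
    {"x": -0.005, "y": -0.08, "z": -0.025, "wx": 0, "wy": 0, "wz": 0, "fingers": 1},
    {"x": -0.005, "y": -0.1, "z": -0.03, "wx": 0, "wy": 0, "wz": 0, "fingers": 1},
    {"x": -0.005, "y": -0.12, "z": -0.034, "wx": 0, "wy": 0, "wz": 0, "fingers": 1},
    {"x": -0.005, "y": -0.14, "z": -0.038, "wx": 0, "wy": 0, "wz": 0, "fingers": 1},
    {"x": -0.005, "y": -0.16, "z": -0.042, "wx": 0, "wy": 0, "wz": 0, "fingers": 1},
    {"x": -0.005, "y": -0.18, "z": -0.047, "wx": 0, "wy": 0, "wz": 0, "fingers": 1},
    {"x": -0.005, "y": -0.2, "z": -0.051, "wx": 0, "wy": 0, "wz": 0, "fingers": 1},
    {"x": -0.005, "y": -0.22, "z": -0.055, "wx": 0, "wy": 0, "wz": 0, "fingers": 1},
    {"x": -0.005, "y": -0.24, "z": -0.06, "wx": 0, "wy": 0, "wz": 0, "fingers": 1},
    {"x": -0.005, "y": -0.26, "z": -0.064, "wx": 0, "wy": 0, "wz": 0, "fingers": 1},
    {"x": -0.005, "y": -0.275, "z": -0.067, "wx": 0, "wy": 0, "wz": 0, "fingers": 1},
    {"x": -0.005, "y": -0.285, "z": -0.07, "wx": 0, "wy": 0, "wz": 0, "fingers": 1},
    {"x": -0.005, "y": -0.292, "z": -0.071, "wx": 0, "wy": 0, "wz": 0, "fingers": 1},
    {"x": -0.005, "y": -0.292, "z": -0.071, "wx": 0, "wy": 0, "wz": 0, "fingers": 1},
  ],
)

```text
clock: 5.53
position: [563.7, 30.6, 8.8]
eef_rot: [[-0.995, -0.096, -0.022], [-0.099, 0.973, 0.206], [0.002, 0.208, -0.978]]
force: [0.4, 1.6, 2.9]
finger_gap: 0.6
grip_force: 1.7
```

```bash
python3 - <<'E'
from h import *
s=sense();print(s['clock'],s['position'],s['force'])
snap('wrist','w3')
a=s['position']
for P in (a+[-.5,5,0],a+[-.5,5,90]): print(full(P,(-.1,.995),12))
E
```

```text
5.5333 [563.65256335  30.61938818   8.77179057] [0.37642397 1.62515397 2.87166392]
(array([0.   , 0.024, 0.005]), array([-0.   , -0.001, -0.001]))
(array([ 0.001,  0.118, -0.435]), array([-0.   , -0.001, -0.001]))
```

View pics/w3.png

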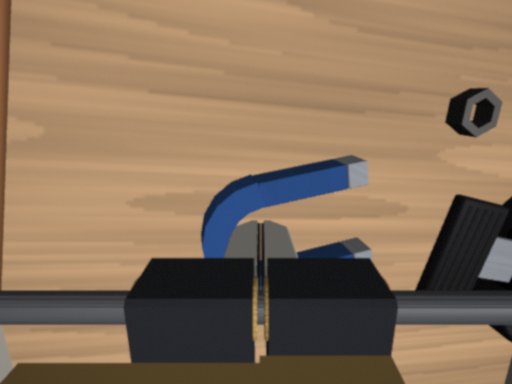

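The magnet is free: the poles at (358,172) and (360,248) are well clear of the pedal, which starts at about x=420. I'll back off the bend, then rise.

Request:
play_rows(
  targets=[
    {"x": 0, "y": 0.012, "z": 0.003, "wx": 0, "wy": 0, "wz": 0, "fingers": 1},
    {"x": 0, "y": 0.024, "z": 0.005, "wx": 0, "wy": 0, "wz": 0, "fingers": 1},
    {"x": 0, "y": 0.035, "z": -0.05, "wx": 0, "wy": 0, "wz": 0, "fingers": 1},
    {"x": 0, "y": 0.06, "z": -0.15, "wx": 0, "wy": 0, "wz": 0, "fingers": 1},
    {"x": 0, "y": 0.09, "z": -0.3, "wx": 0, "wy": 0, "wz": 0, "fingers": 1},
    {"x": 0, "y": 0.118, "z": -0.435, "wx": 0, "wy": 0, "wz": 0, "fingers": 1},
    {"x": 0, "y": 0.118, "z": -0.6, "wx": 0, "wy": 0, "wz": 0, "fingers": 1},
    {"x": 0, "y": 0.118, "z": -0.6, "wx": 0, "wy": 0, "wz": 0, "fingers": 1},
    {"x": 0, "y": 0.118, "z": -0.6, "wx": 0, "wy": 0, "wz": 0, "fingers": 1},
  ],
)

```text
clock: 6.33
position: [564.8, 28.8, 133.7]
eef_rot: [[-0.995, -0.097, -0.019], [-0.099, 0.974, 0.206], [-0.002, 0.207, -0.978]]
force: [-0.2, -0.8, -0.5]
finger_gap: 0.4
grip_force: 0.0
```

```bash
cat >> h.py <<'E'
D=np.array([-.17,-.985,0]);D/=np.linalg.norm(D)
def press(P,lean=6):
    s=sense();R=np.array(s['eef_rot']);z=np.array([0,0,-1.])
    T=np.column_stack([D,np.cross(z,D),z])
    a=np.radians(lean);zz=z*np.cos(a)-D*np.sin(a);xx=D*np.cos(a)+z*np.sin(a)
    T=np.column_stack([xx,np.cross(zz,xx),zz])
    return np.round(R.T@(np.array(P)-s['position'])/200,3),np.round(np.degrees(Ro.from_matrix(R.T@T).as_rotvec())/90,3)
E
python3 - <<'E'
from h import *
s=sense();print(s['clock'],s['position'],s['force'],s['qpos'])
print(press([555,60,150]))
E
```

```text
6.3333 [564.81557596  28.83782031 133.65654388] [-0.23832044 -0.8410555  -0.53992978] [-0.10314522 -0.07007114  1.7800809   0.20526111  1.47409597 -1.79750381]
(array([ 0.033,  0.173, -0.047]), array([ 0.069,  0.03 , -0.829]))
```

```bash
sed -i 's/^D=np.*/a=np.radians(-114);D=np.array([np.cos(a),np.sin(a),0])/' h.py; python3 - <<'E'
from h import *
print(press([558,90,150]))
E
```

```text
(array([ 0.003,  0.318, -0.016]), array([ 0.084,  0.011, -0.673]))
```

Request:
play_rows(
  targets=[
    {"x": 0, "y": 0.0, "z": -0.05, "wx": 0.008, "wy": 0.001, "wz": -0.067, "fingers": 1},
    {"x": 0, "y": 0.0, "z": -0.05, "wx": 0.017, "wy": 0.002, "wz": -0.135, "fingers": 1},
    {"x": 0, "y": 0.0, "z": -0.05, "wx": 0.025, "wy": 0.003, "wz": -0.2, "fingers": 1},
    {"x": 0, "y": 0.0, "z": -0.05, "wx": 0.034, "wy": 0.004, "wz": -0.27, "fingers": 1},
    {"x": 0, "y": 0.0, "z": -0.05, "wx": 0.042, "wy": 0.005, "wz": -0.337, "fingers": 1},
    {"x": 0, "y": 0.0, "z": -0.05, "wx": 0.05, "wy": 0.006, "wz": -0.404, "fingers": 1},
    {"x": 0, "y": 0.0, "z": -0.05, "wx": 0.059, "wy": 0.008, "wz": -0.47, "fingers": 1},
    {"x": 0, "y": 0.05, "z": -0.05, "wx": 0.067, "wy": 0.009, "wz": -0.538, "fingers": 1},
    {"x": 0, "y": 0.15, "z": -0.05, "wx": 0.075, "wy": 0.01, "wz": -0.605, "fingers": 1},
    {"x": 0.003, "y": 0.25, "z": -0.03, "wx": 0.084, "wy": 0.011, "wz": -0.673, "fingers": 1},
    {"x": 0.003, "y": 0.318, "z": -0.016, "wx": 0.084, "wy": 0.011, "wz": -0.673, "fingers": 1},
    {"x": 0.003, "y": 0.318, "z": -0.016, "wx": 0.084, "wy": 0.011, "wz": -0.673, "fingers": 1},
    {"x": 0.003, "y": 0.318, "z": -0.016, "wx": 0.084, "wy": 0.011, "wz": -0.673, "fingers": 1},
  ],
)

```text
clock: 7.42
position: [556.8, 90.7, 146.6]
eef_rot: [[-0.403, -0.914, 0.037], [-0.909, 0.405, 0.096], [-0.103, 0.005, -0.995]]
force: [-0.3, -1.3, -1.0]
finger_gap: 0.6
grip_force: 0.0
```

```bash
python3 - <<'E'
from h import *
s=sense();print(s['clock'],s['position'],s['eef_rot'],s['qpos'])
c=get_calibration('wrist');snap('wrist','w4')
print(proj('wrist',[[561.6,138.6,34],[562.5,143.5,34],[529.8,132.8,34],[534.9,166.5,34],[597,158,34],[590,123,34]],c))
for z in (60,38,33): print(press([561.4,138.6,z]))
E
```

```text
7.4167 [556.82808932  90.66715615 146.63854015] [[-0.40346131 -0.9142558   0.03681459]
 [-0.90922418  0.40510366  0.09592918]
 [-0.10261754  0.005231   -0.99470713]] [ 0.06606961 -0.13037897  1.80624039  0.09445639  1.42311306 -2.67007218]
[[275.90713888 215.00921697]
 [277.03880671 219.57897678]
 [305.41257733 197.29106393]
 [312.95582281 228.62070479]
 [250.1464285  244.36469608]
 [241.4174268  212.45202236]]
(array([-0.185,  0.076,  0.455]), array([ 0.003, -0.001,  0.   ]))
(array([-0.173,  0.076,  0.565]), array([ 0.003, -0.001,  0.   ]))
(array([-0.171,  0.076,  0.59 ]), array([ 0.003, -0.001,  0.   ]))
```

View pics/w4.png

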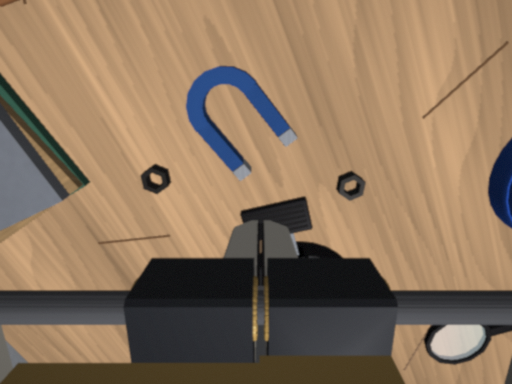

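The pedal's front edge runs from (241,211) to (305,198), which matches the prediction. The poles at (240,172) and (288,138) are clear of it. I'll move over the pedal.

Request:
play_rows(
  targets=[
    {"x": -0.06, "y": 0.025, "z": 0.1, "wx": 0, "wy": 0, "wz": 0, "fingers": 1},
    {"x": -0.12, "y": 0.05, "z": 0.2, "wx": 0, "wy": 0, "wz": 0, "fingers": 1},
    {"x": -0.185, "y": 0.076, "z": 0.32, "wx": 0, "wy": 0, "wz": 0, "fingers": 1},
    {"x": -0.185, "y": 0.076, "z": 0.42, "wx": 0, "wy": 0, "wz": 0, "fingers": 1},
    {"x": -0.18, "y": 0.076, "z": 0.48, "wx": 0, "wy": 0, "wz": 0, "fingers": 1},
    {"x": -0.177, "y": 0.076, "z": 0.52, "wx": 0, "wy": 0, "wz": 0, "fingers": 1},
    {"x": -0.173, "y": 0.076, "z": 0.555, "wx": 0, "wy": 0, "wz": 0, "fingers": 1},
    {"x": -0.173, "y": 0.076, "z": 0.555, "wx": 0, "wy": 0, "wz": 0, "fingers": 1},
    {"x": -0.173, "y": 0.076, "z": 0.555, "wx": 0, "wy": 0, "wz": 0, "fingers": 1},
  ],
)

```text
clock: 8.22
position: [562.0, 138.1, 41.3]
eef_rot: [[-0.405, -0.914, 0.039], [-0.909, 0.406, 0.096], [-0.104, 0.004, -0.995]]
force: [-0.8, -1.6, -0.6]
finger_gap: 0.8
grip_force: 0.0
```

```bash
python3 - <<'E'
from h import *
s=sense();print(s['clock'],s['position'],s['force'],s['qpos'])
for z in (34,24,15): print(press([561.2,138.6,z]))
E
```

```text
8.2167 [561.99999528 138.10087001  41.25850697] [-0.82120195 -1.58256779 -0.5517444 ] [ 0.1501017  -0.02355786  1.88402368  0.09493075  1.2295497  -2.60216205]
(array([0.003, 0.005, 0.036]), array([ 0.002, -0.001, -0.   ]))
(array([0.008, 0.004, 0.086]), array([ 0.002, -0.001, -0.   ]))
(array([0.013, 0.004, 0.131]), array([ 0.002, -0.001, -0.   ]))
```

Press gently, about 12–18 mm/s, down to about z=16, then check.

Request:
play_rows(
  targets=[
    {"x": 0.001, "y": 0.004, "z": 0.01, "wx": 0, "wy": 0, "wz": 0, "fingers": 1},
    {"x": 0.002, "y": 0.004, "z": 0.02, "wx": 0, "wy": 0, "wz": 0, "fingers": 1},
    {"x": 0.003, "y": 0.004, "z": 0.028, "wx": 0, "wy": 0, "wz": 0, "fingers": 1},
    {"x": 0.003, "y": 0.004, "z": 0.034, "wx": 0, "wy": 0, "wz": 0, "fingers": 1},
    {"x": 0.004, "y": 0.004, "z": 0.04, "wx": 0, "wy": 0, "wz": 0, "fingers": 1},
    {"x": 0.004, "y": 0.004, "z": 0.046, "wx": 0, "wy": 0, "wz": 0, "fingers": 1},
    {"x": 0.005, "y": 0.004, "z": 0.052, "wx": 0, "wy": 0, "wz": 0, "fingers": 1},
    {"x": 0.005, "y": 0.004, "z": 0.058, "wx": 0, "wy": 0, "wz": 0, "fingers": 1},
    {"x": 0.006, "y": 0.004, "z": 0.064, "wx": 0, "wy": 0, "wz": 0, "fingers": 1},
    {"x": 0.007, "y": 0.004, "z": 0.07, "wx": 0, "wy": 0, "wz": 0, "fingers": 1},
    {"x": 0.007, "y": 0.004, "z": 0.076, "wx": 0, "wy": 0, "wz": 0, "fingers": 1},
    {"x": 0.008, "y": 0.004, "z": 0.082, "wx": 0, "wy": 0, "wz": 0, "fingers": 1},
    {"x": 0.009, "y": 0.004, "z": 0.088, "wx": 0, "wy": 0, "wz": 0, "fingers": 1},
    {"x": 0.009, "y": 0.004, "z": 0.094, "wx": 0, "wy": 0, "wz": 0, "fingers": 1},
    {"x": 0.01, "y": 0.004, "z": 0.1, "wx": 0, "wy": 0, "wz": 0, "fingers": 1},
    {"x": 0.01, "y": 0.004, "z": 0.106, "wx": 0, "wy": 0, "wz": 0, "fingers": 1},
    {"x": 0.011, "y": 0.004, "z": 0.112, "wx": 0, "wy": 0, "wz": 0, "fingers": 1},
    {"x": 0.012, "y": 0.004, "z": 0.118, "wx": 0, "wy": 0, "wz": 0, "fingers": 1},
    {"x": 0.012, "y": 0.004, "z": 0.122, "wx": 0, "wy": 0, "wz": 0, "fingers": 1},
    {"x": 0.012, "y": 0.004, "z": 0.122, "wx": 0, "wy": 0, "wz": 0, "fingers": 1},
  ],
)

```text
clock: 9.88
position: [560.7, 139.0, 15.8]
eef_rot: [[-0.404, -0.914, 0.038], [-0.909, 0.406, 0.096], [-0.103, 0.005, -0.995]]
force: [1.2, 1.1, 2.0]
finger_gap: 0.5
grip_force: 1.2
```

```bash
python3 - <<'E'
from h import *
s=sense();print(s['clock'],s['position'],s['force'],press([561.2,138.6,14]))
a=snap('scene','s5')
cv2.imwrite('pics/s5c.png',cv2.resize(a[60:240,240:400],None,fx=3.3,fy=3.3,interpolation=cv2.INTER_CUBIC))
E
```

```text
9.8833 [560.6926173  139.02990416  15.75094557] [1.15746431 1.07623818 1.97761205] (array([ 0.002, -0.003,  0.009]), array([ 0.003, -0.001,  0.   ]))
```

View pics/s5c.png

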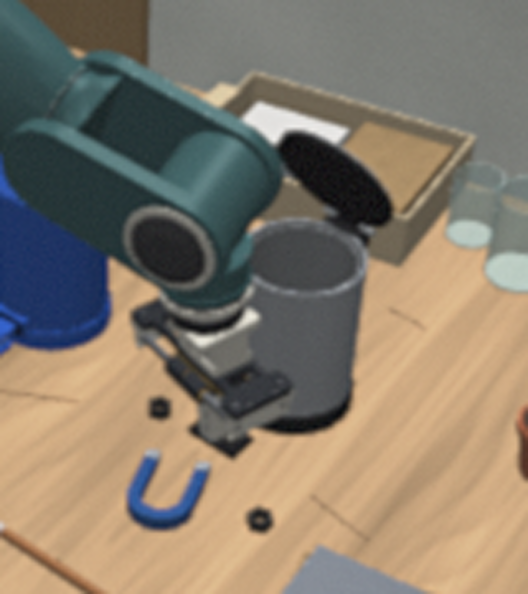

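The lid stands up at (335,180) in the crop, nearly open, and the magnet is clear. The force is low, so the pedal isn't at its stop yet. I'll press on in small steps.

Request:
play_rows(
  targets=[
    {"x": 0, "y": 0, "z": 0.004, "wx": 0, "wy": 0, "wz": 0, "fingers": 1},
    {"x": 0, "y": 0, "z": 0.008, "wx": 0, "wy": 0, "wz": 0, "fingers": 1},
    {"x": 0, "y": 0, "z": 0.01, "wx": 0, "wy": 0, "wz": 0, "fingers": 1},
    {"x": 0, "y": 0, "z": 0.01, "wx": 0, "wy": 0, "wz": 0, "fingers": 1},
    {"x": 0, "y": 0, "z": 0.01, "wx": 0, "wy": 0, "wz": 0, "fingers": 1},
  ],
)

```text
clock: 10.35
position: [560.9, 139.3, 14.2]
eef_rot: [[-0.404, -0.914, 0.038], [-0.909, 0.406, 0.096], [-0.103, 0.004, -0.995]]
force: [-0.7, 0.0, 5.2]
finger_gap: 0.2
grip_force: 2.4
```

Request:
play_rows(
  targets=[
    {"x": 0, "y": 0, "z": 0.002, "wx": 0, "wy": 0, "wz": 0, "fingers": 1},
    {"x": 0, "y": 0, "z": 0.004, "wx": 0, "wy": 0, "wz": 0, "fingers": 1},
    {"x": 0, "y": 0, "z": 0.005, "wx": 0, "wy": 0, "wz": 0, "fingers": 1},
    {"x": 0, "y": 0, "z": 0.005, "wx": 0, "wy": 0, "wz": 0, "fingers": 1},
    {"x": 0, "y": 0, "z": 0.005, "wx": 0, "wy": 0, "wz": 0, "fingers": 1},
  ],
)

```text
clock: 10.77
position: [561.1, 139.3, 14.0]
eef_rot: [[-0.404, -0.914, 0.038], [-0.909, 0.406, 0.096], [-0.103, 0.004, -0.995]]
force: [-5.8, -1.1, 14.1]
finger_gap: 0.5
grip_force: 7.2
```

At the stop (14 N, no further travel). Holding.

Request:
play_rows(
  targets=[
    {"x": 0, "y": 0, "z": 0, "wx": 0, "wy": 0, "wz": 0, "fingers": 1},
    {"x": 0, "y": 0, "z": 0, "wx": 0, "wy": 0, "wz": 0, "fingers": 1},
    {"x": 0, "y": 0, "z": 0, "wx": 0, "wy": 0, "wz": 0, "fingers": 1},
    {"x": 0, "y": 0, "z": 0, "wx": 0, "wy": 0, "wz": 0, "fingers": 1},
    {"x": 0, "y": 0, "z": 0, "wx": 0, "wy": 0, "wz": 0, "fingers": 1},
    {"x": 0, "y": 0, "z": 0, "wx": 0, "wy": 0, "wz": 0, "fingers": 1},
    {"x": 0, "y": 0, "z": 0, "wx": 0, "wy": 0, "wz": 0, "fingers": 1},
    {"x": 0, "y": 0, "z": 0, "wx": 0, "wy": 0, "wz": 0, "fingers": 1},
    {"x": 0, "y": 0, "z": 0, "wx": 0, "wy": 0, "wz": 0, "fingers": 1},
    {"x": 0, "y": 0, "z": 0, "wx": 0, "wy": 0, "wz": 0, "fingers": 1},
    {"x": 0, "y": 0, "z": 0, "wx": 0, "wy": 0, "wz": 0, "fingers": 1},
    {"x": 0, "y": 0, "z": 0, "wx": 0, "wy": 0, "wz": 0, "fingers": 1},
    {"x": 0, "y": 0, "z": 0, "wx": 0, "wy": 0, "wz": 0, "fingers": 1},
    {"x": 0, "y": 0, "z": 0, "wx": 0, "wy": 0, "wz": 0, "fingers": 1},
    {"x": 0, "y": 0, "z": 0, "wx": 0, "wy": 0, "wz": 0, "fingers": 1},
    {"x": 0, "y": 0, "z": 0, "wx": 0, "wy": 0, "wz": 0, "fingers": 1},
    {"x": 0, "y": 0, "z": 0, "wx": 0, "wy": 0, "wz": 0, "fingers": 1},
    {"x": 0, "y": 0, "z": 0, "wx": 0, "wy": 0, "wz": 0, "fingers": 1},
    {"x": 0, "y": 0, "z": 0, "wx": 0, "wy": 0, "wz": 0, "fingers": 1},
    {"x": 0, "y": 0, "z": 0, "wx": 0, "wy": 0, "wz": 0, "fingers": 1},
  ],
)

```text
clock: 12.43
position: [561.1, 139.3, 14.1]
eef_rot: [[-0.404, -0.914, 0.038], [-0.909, 0.406, 0.096], [-0.104, 0.004, -0.995]]
force: [-6.0, -1.2, 14.3]
finger_gap: 0.5
grip_force: 7.2
```

Request:
play_rows(
  targets=[
    {"x": 0, "y": 0, "z": 0, "wx": 0, "wy": 0, "wz": 0, "fingers": 1},
    {"x": 0, "y": 0, "z": 0, "wx": 0, "wy": 0, "wz": 0, "fingers": 1},
    {"x": 0, "y": 0, "z": 0, "wx": 0, "wy": 0, "wz": 0, "fingers": 1},
    {"x": 0, "y": 0, "z": 0, "wx": 0, "wy": 0, "wz": 0, "fingers": 1},
    {"x": 0, "y": 0, "z": 0, "wx": 0, "wy": 0, "wz": 0, "fingers": 1},
    {"x": 0, "y": 0, "z": 0, "wx": 0, "wy": 0, "wz": 0, "fingers": 1},
    {"x": 0, "y": 0, "z": 0, "wx": 0, "wy": 0, "wz": 0, "fingers": 1},
    {"x": 0, "y": 0, "z": 0, "wx": 0, "wy": 0, "wz": 0, "fingers": 1},
    {"x": 0, "y": 0, "z": 0, "wx": 0, "wy": 0, "wz": 0, "fingers": 1},
    {"x": 0, "y": 0, "z": 0, "wx": 0, "wy": 0, "wz": 0, "fingers": 1},
    {"x": 0, "y": 0, "z": 0, "wx": 0, "wy": 0, "wz": 0, "fingers": 1},
    {"x": 0, "y": 0, "z": 0, "wx": 0, "wy": 0, "wz": 0, "fingers": 1},
    {"x": 0, "y": 0, "z": 0, "wx": 0, "wy": 0, "wz": 0, "fingers": 1},
    {"x": 0, "y": 0, "z": 0, "wx": 0, "wy": 0, "wz": 0, "fingers": 1},
  ],
)

```text
clock: 13.6
position: [561.1, 139.3, 14.0]
eef_rot: [[-0.404, -0.914, 0.038], [-0.909, 0.406, 0.096], [-0.103, 0.004, -0.995]]
force: [-6.6, -0.6, 13.4]
finger_gap: 0.4
grip_force: 7.2
```

```bash
python3 - <<'E'
from h import *
s=sense();print(s['clock'],s['position'],s['force'],press(s['position']+[0,0,20]))
snap('scene','s6')
E
```

```text
13.6 [561.1050256  139.3175581   14.02206182] [-6.57516176 -0.58205307 13.37118254] (array([-0.01 ,  0.   , -0.099]), array([ 0.003, -0.001,  0.   ]))
```

Held for about 2.8 s at the stop. Now the slow release at about 10 mm/s.

Request:
play_rows(
  targets=[
    {"x": 0, "y": 0, "z": -0.004, "wx": 0, "wy": 0, "wz": 0, "fingers": 1},
    {"x": -0.001, "y": 0, "z": -0.008, "wx": 0, "wy": 0, "wz": 0, "fingers": 1},
    {"x": -0.001, "y": 0, "z": -0.012, "wx": 0, "wy": 0, "wz": 0, "fingers": 1},
    {"x": -0.002, "y": 0, "z": -0.016, "wx": 0, "wy": 0, "wz": 0, "fingers": 1},
    {"x": -0.002, "y": 0, "z": -0.02, "wx": 0, "wy": 0, "wz": 0, "fingers": 1},
    {"x": -0.002, "y": 0, "z": -0.024, "wx": 0, "wy": 0, "wz": 0, "fingers": 1},
    {"x": -0.003, "y": 0, "z": -0.028, "wx": 0, "wy": 0, "wz": 0, "fingers": 1},
    {"x": -0.003, "y": 0, "z": -0.032, "wx": 0, "wy": 0, "wz": 0, "fingers": 1},
    {"x": -0.004, "y": 0, "z": -0.036, "wx": 0, "wy": 0, "wz": 0, "fingers": 1},
    {"x": -0.004, "y": 0, "z": -0.04, "wx": 0, "wy": 0, "wz": 0, "fingers": 1},
    {"x": -0.004, "y": 0, "z": -0.044, "wx": 0, "wy": 0, "wz": 0, "fingers": 1},
    {"x": -0.005, "y": 0, "z": -0.048, "wx": 0, "wy": 0, "wz": 0, "fingers": 1},
    {"x": -0.005, "y": 0, "z": -0.052, "wx": 0, "wy": 0, "wz": 0, "fingers": 1},
    {"x": -0.006, "y": 0, "z": -0.056, "wx": 0, "wy": 0, "wz": 0, "fingers": 1},
    {"x": -0.006, "y": 0, "z": -0.06, "wx": 0, "wy": 0, "wz": 0, "fingers": 1},
    {"x": -0.006, "y": 0, "z": -0.064, "wx": 0, "wy": 0, "wz": 0, "fingers": 1},
    {"x": -0.007, "y": 0, "z": -0.068, "wx": 0, "wy": 0, "wz": 0, "fingers": 1},
    {"x": -0.007, "y": 0, "z": -0.072, "wx": 0, "wy": 0, "wz": 0, "fingers": 1},
    {"x": -0.008, "y": 0, "z": -0.076, "wx": 0, "wy": 0, "wz": 0, "fingers": 1},
    {"x": -0.008, "y": 0, "z": -0.08, "wx": 0, "wy": 0, "wz": 0, "fingers": 1},
  ],
)

```text
clock: 15.32
position: [561.1, 139.3, 29.4]
eef_rot: [[-0.404, -0.914, 0.038], [-0.909, 0.406, 0.096], [-0.103, 0.004, -0.995]]
force: [-0.7, -3.8, 4.3]
finger_gap: 0.2
grip_force: 2.6
```

Request:
play_rows(
  targets=[
    {"x": 0, "y": 0, "z": -0.003, "wx": 0, "wy": 0, "wz": 0, "fingers": 1},
    {"x": -0.001, "y": 0, "z": -0.006, "wx": 0, "wy": 0, "wz": 0, "fingers": 1},
    {"x": -0.001, "y": 0, "z": -0.009, "wx": 0, "wy": 0, "wz": 0, "fingers": 1},
    {"x": -0.001, "y": 0, "z": -0.012, "wx": 0, "wy": 0, "wz": 0, "fingers": 1},
    {"x": -0.002, "y": 0, "z": -0.015, "wx": 0, "wy": 0, "wz": 0, "fingers": 1},
    {"x": -0.002, "y": 0, "z": -0.018, "wx": 0, "wy": 0, "wz": 0, "fingers": 1},
    {"x": -0.002, "y": 0, "z": -0.021, "wx": 0, "wy": 0, "wz": 0, "fingers": 1},
    {"x": -0.002, "y": 0, "z": -0.024, "wx": 0, "wy": 0, "wz": 0, "fingers": 1},
    {"x": -0.003, "y": 0, "z": -0.027, "wx": 0, "wy": 0, "wz": 0, "fingers": 1},
    {"x": -0.003, "y": 0, "z": -0.03, "wx": 0, "wy": 0, "wz": 0, "fingers": 1},
    {"x": -0.003, "y": 0, "z": -0.033, "wx": 0, "wy": 0, "wz": 0, "fingers": 1},
    {"x": -0.003, "y": 0, "z": -0.036, "wx": 0, "wy": 0, "wz": 0, "fingers": 1},
    {"x": -0.004, "y": 0, "z": -0.039, "wx": 0, "wy": 0, "wz": 0, "fingers": 1},
    {"x": -0.004, "y": 0, "z": -0.042, "wx": 0, "wy": 0, "wz": 0, "fingers": 1},
    {"x": -0.004, "y": 0, "z": -0.045, "wx": 0, "wy": 0, "wz": 0, "fingers": 1},
    {"x": -0.004, "y": 0, "z": -0.048, "wx": 0, "wy": 0, "wz": 0, "fingers": 1},
    {"x": -0.004, "y": 0, "z": -0.051, "wx": 0, "wy": 0, "wz": 0, "fingers": 1},
    {"x": -0.004, "y": 0, "z": -0.054, "wx": 0, "wy": 0, "wz": 0, "fingers": 1},
  ],
)

```text
clock: 16.82
position: [561.0, 139.0, 40.2]
eef_rot: [[-0.404, -0.914, 0.038], [-0.909, 0.406, 0.096], [-0.103, 0.004, -0.995]]
force: [-0.4, -0.2, 0.2]
finger_gap: 0.6
grip_force: 0.0
```

Request:
play_rows(
  targets=[
    {"x": 0, "y": 0, "z": -0.03, "wx": 0, "wy": 0, "wz": 0, "fingers": 1},
    {"x": 0.02, "y": 0, "z": -0.1, "wx": 0, "wy": 0, "wz": 0, "fingers": 1},
    {"x": 0.08, "y": 0, "z": -0.2, "wx": 0, "wy": 0, "wz": 0, "fingers": 1},
    {"x": 0.2, "y": 0, "z": -0.35, "wx": 0, "wy": 0, "wz": 0, "fingers": 1},
    {"x": 0.35, "y": 0, "z": -0.5, "wx": 0, "wy": 0, "wz": 0, "fingers": 1},
    {"x": 0.45, "y": 0, "z": -0.6, "wx": 0, "wy": 0, "wz": 0, "fingers": 1},
    {"x": 0.45, "y": 0, "z": -0.6, "wx": 0, "wy": 0, "wz": 0, "fingers": 1},
    {"x": 0.45, "y": 0, "z": -0.6, "wx": 0, "wy": 0, "wz": 0, "fingers": 1},
    {"x": 0.45, "y": 0, "z": -0.6, "wx": 0, "wy": 0, "wz": 0, "fingers": 1},
  ],
)

```text
clock: 17.57
position: [519.9, 45.7, 150.3]
eef_rot: [[-0.404, -0.914, 0.039], [-0.909, 0.406, 0.096], [-0.104, 0.004, -0.995]]
force: [1.0, 1.0, -0.6]
finger_gap: 0.4
grip_force: 0.0
```

```bash
python3 - <<'E'
from h import *
s=sense();print(s['clock'],s['position'],s['force'])
a=snap('scene','s7');b=cv2.imread('pics/s6.png')
f=lambda i:cv2.resize(i[60:240,240:400],(400,450),interpolation=cv2.INTER_CUBIC)
cv2.imwrite('pics/s7c.png',np.hstack([f(b),f(a)]))
E
```

```text
17.5667 [519.93365121  45.68891446 150.33896407] [ 0.97345083  0.9854489  -0.58375434]
```

View pics/s7c.png

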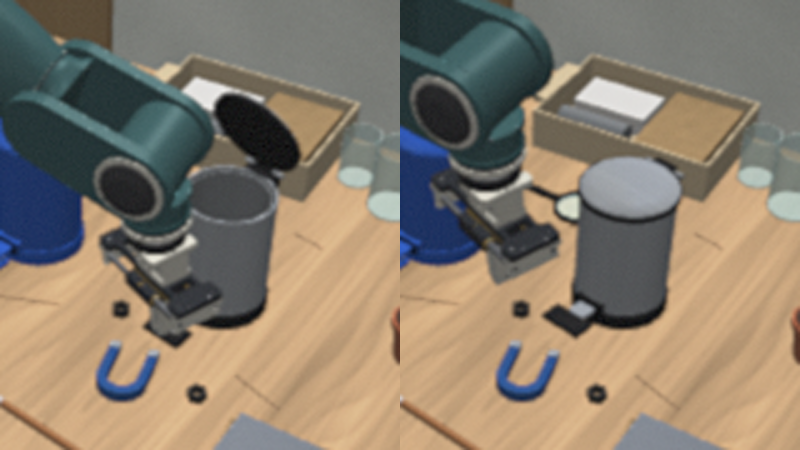

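On the left the lid is fully open during the hold. On the right the lid is shut at (630,187), the pedal is up at (570,318), the magnet is clear at (527,372), and the nuts haven't moved. Handing in.

```bash
python3 -c "
from rig import *
print(finish_job())"
```

```text
the job is handed in; nothing more can be done
None
```

The job is handed in: I slid the magnet clear of the pedal, pressed the pedal to its stop so the lid stood open for about 2.8 s, then let it up slowly and the lid came down shut, with the nuts by the pedal unmoved.

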